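Clear down the plating counter: sort jars, cups and shaker

TASK

Clear down the plating counter: stand both amber spice jars in the black basket, both plastic cups in the white wash-up tray, and the metal salt shaker in the wooden caddy. Set each one down upright on the tray's floor without dropping it or tipping anything over, and leave the dinner plate and the squeeze bottle where they are.

Things in the scene. Friction and masses are not known exactly. Their poses are not given: they have to be found in the camera images.
- jar_red: Small round amber glass spice jar with a pale paper band and a red lid, 78 mm tall: body 46 mm diameter up to 56 mm height, lid 44 mm diameter from 60 to 78 mm; mass about 0.16 kg. Stands upright. Origin: centre of its underside, z axis up; its yaw means nothing.
- jar_white: Small round amber glass spice jar with a pale paper band and a white lid, 78 mm tall: body 46 mm diameter up to 56 mm height, lid 44 mm diameter from 60 to 78 mm; mass about 0.16 kg. Stands upright. Origin: centre of its underside, z axis up; its yaw means nothing.
- cup_green: Bright green plastic drinking cup, open at the top, empty, 75 mm tall, 52 mm outer diameter at the foot widening evenly to 62 mm at the rim, 3 mm wall; mass about 0.07 kg. Stands upright. Origin: centre of its underside, z axis up; its yaw means nothing.
- cup_blue: Blue plastic drinking cup, open at the top, empty, 75 mm tall, 52 mm outer diameter at the foot widening evenly to 62 mm at the rim, 3 mm wall; mass about 0.07 kg. Stands upright. Origin: centre of its underside, z axis up; its yaw means nothing.
- shaker: Bare metal salt shaker with a domed, perforated top and a dark band, 44 mm diameter, 76 mm tall (straight sides up to 56 mm), mass about 0.15 kg. Stands upright. Origin: centre of its underside, z axis up; its yaw means nothing.
- basket: Black plastic basket with grey slots in its long sides: shallow open rectangular tray, fixed to the counter, 130 mm (its x) by 190 mm (its y) outside, walls 28 mm high and 5 mm thick, inner floor 5 mm above the counter (inside 120 x 180 mm), no dividers, empty at the start. Origin: centre of its underside; x across the short side, y along the long side, z up.
- wash_tray: White plastic wash-up tray: shallow open rectangular tray, fixed to the counter, 130 mm (its x) by 190 mm (its y) outside, walls 28 mm high and 5 mm thick, inner floor 5 mm above the counter (inside 120 x 180 mm), no dividers, empty at the start. Origin: centre of its underside; x across the short side, y along the long side, z up.
- caddy: Brown wooden table caddy with small brass corner plates: shallow open rectangular tray, fixed to the counter, 130 mm (its x) by 190 mm (its y) outside, walls 28 mm high and 5 mm thick, inner floor 5 mm above the counter (inside 120 x 180 mm), no dividers, empty at the start. Origin: centre of its underside; x across the short side, y along the long side, z up.
- plate: Grey dinner plate lying loose on the counter on the left (+y) of the work, 220 mm diameter, 20 mm high; a bystander. Origin: centre of its underside.
- sauce_bottle: Cream squeeze bottle with a pointed red cap, standing loose on the right (-y) of the work, 58 mm diameter, 175 mm tall; a bystander. Origin: centre of its underside.
Not all that is in view belongs to the job. Several things look just like the cup_green: the one meant starts nearest to the robot's base.

How it is judged:
By the outcome, as a careful person would: the job done as asked, in the order asked, and still so for the second after the job is handed in, with the robot touching nothing.
It also fails if it takes over 120 s, if anything falls off the work surface, if the arm or the gripper's body presses on something with over 40 N, if the wrist force passes 120 N, or if a joint passes its speed limit or range.

ROBOT

A 7-joint arm with a two-finger parallel gripper is mounted at the origin on the work surface. World frame = base frame: x ahead of the robot, y to its left, z up, the work surface at z = 0. Lengths are in mm, angles in rad, forces in N, time in s.
With the tool pointing down it reaches from about 400 to 875 mm from the base axis. Payload 4.4 kg.
Tool frame: the origin (TCP) lies midway between the tips of the shut fingers; the grasp point (between the pads) lies ctrl.grip_depth behind it (ctrl.grip_depth is the distance from the TCP to the grasp point, in mm); z points along the fingers, y is the line along which they close (so a half turn about z gives the same grasp; the last joint's range is limited). The gripper opens to 85 mm and grips with 20 to 120 N. Pads are 22 mm wide; open, the fingers measure 114 mm over their backs; the gripper's body (76 mm by 85 mm) begins 54 mm behind the grasp point. The pads swing forward as they close: fully open they stand 13 mm farther back than shut.
Start: joints at [-1.37, 0.628, 0.038, 1.517, -0.027, 0.996, -0.02], TCP at [171.345, 627.024, 231.313] pointing down, gripper open.
Joint ranges: [-3.06, 3.06], [-0.37, 2.12], [-1.25, 1.32], [0.18, 2.47], [-1.1, 4.24], [0.23, 1.98], [-2.94, 2.94]. Speed limits (rad/s): [2.57, 2.57, 3.14, 3.14, 3.14, 3.14, 3.14].

INTERFACE

Orientations are given as [roll, pitch, yaw] about the fixed x, y, z axes, in that order (R = Rz(yaw) Ry(pitch) Rx(roll)).
In Python, from cell import ctrl gives the robot as it stands.
- The arm moves only by the tool carry_out, never from a script. Its argument "deltas" is one flat list of numbers, 7 for each row, row after row: the turn, a rotation vector about the tool's x, y, z in degrees, then the shift along the tool's x, y, z in m, then the closure, from -1 (fully open) to 1 (shut). In form: [wx, wy, wz, dx, dy, dz, claw, wx, wy, wz, dx, dy, dz, claw, ...]. A call has 1 to 12 rows; each row shifts and turns the commanded pose from where the row before left it, along the tool's axes as they then stand; what a row does not reach is not made up. A row lasts 1/8 s, in which the tool goes at most 62.5 mm and 10.7 degrees, less where a joint would pass 70% of its speed; a pose out of reach is approached as far as the arm can. A call with a gripper value outside its range is refused whole. The fingers move at their own pace and stop on an object; the grip force is fixed at half the most. Time passes only in rows, so rows that do not move let the fingers close. It gives the time, the measured TCP pose, the force, the opening and the grip force at its end, in the units of the state.
- ctrl.read_state(): the state, without advancing time (a new reading comes with each control period).
- ctrl.get_image(name): name is "scene" or "top"; returns the picture (384x512x3 uint8, red, green, blue); there is no depth.
- ctrl.calibration(name): a dict with "mtx" (3x3 intrinsics, pixels), "distortion" ([k1, k2, p1, p2, k3] as OpenCV has them; the pictures are not rectified), "R" (3x3) and "t" (3): a world point X has camera coordinates R X + t. Camera axes: x right, y down, z forward; pixel columns grow to the right and rows downward; lengths in mm; the calibration is good to about 2 mm. A picture is of the moment at which its call begins. calibration takes no time and is no camera call.
- ctrl.finish_job(): hands the job in; it is judged then, once.
The state is a dict: "clock": time; "qpos": joint angles; "qd": joint speeds; "tau": joint torques, N m; "eef_pos": TCP position; "tool_rot": TCP orientation; "force": force on the tool from outside, world axes, zero at the start; "torque": the same for the moment, N m; "width": finger opening in mm; "gripper_force": force on a finger pad.
Only numpy, scipy, OpenCV 4.12 (cv2) and the standard library are available. Lean on these libraries where they do the work, as an engineer would, in place of code of your own. Each camera call takes 0.05 s, during which the arm holds its last target. There are 200 camera calls.

## Working session

There is one attempt and no reset: what is moved stays moved. The work goes in short steps, Python scripts to look and compute and a tool call to move; the robot and the scene stay as the last step left them, time stands still between calls to the robot, and variables do not carry over. Pictures are saved under pics/ and viewed, at most 14 in all, crops included, and the job is handed in when it is done.

Besides the shell and the picture viewer there is one more tool, called after "Emit:" as a command line: name --argument value ..., lists and objects as JSON in quotes. carry_out: Moves the arm, as the interface text tells. Its arguments: {"type":"object","properties":{"deltas":{"type":"array"}},"required":["deltas"]}

```bash
mkdir -p pics; ls; python3 - <<'E'
from cell import ctrl
import cv2,numpy as np
for n in("scene","top"):
    cv2.imwrite(f"pics/{n}0.png",cv2.cvtColor(ctrl.get_image(n),cv2.COLOR_RGB2BGR))
    c=ctrl.calibration(n);print(n,c)
print(ctrl.grip_depth,ctrl.read_state())
E
```

```text
pics
scene {'mtx': array([[376.48739048,   0.        , 257.04283819],
       [  0.        , 376.48739048, 188.88580536],
       [  0.        ,   0.        ,   1.        ]]), 'distortion': array([-0.0569421,  0.       ,  0.       ,  0.       ,  0.       ]), 'R': array([[-1.03236486e-01,  9.94656629e-01,  6.46872898e-04],
       [ 5.66068187e-01,  5.92875604e-02, -8.22223688e-01],
       [-8.17868593e-01, -8.45173103e-02, -5.69164115e-01]]), 't': array([  35.9631401 , -239.40106103, 1640.57053962])}
top {'mtx': array([[351.03242954,   0.        , 250.81229201],
       [  0.        , 351.03242954, 182.88205051],
       [  0.        ,   0.        ,   1.        ]]), 'distortion': array([0.019923, 0.      , 0.      , 0.      , 0.      ]), 'R': array([[ 0.02854653, -0.99953684, -0.01054524],
       [-0.98465873, -0.02630174, -0.17249753],
       [ 0.17214028,  0.01530767, -0.9849535 ]]), 't': array([  17.67461741,  486.03597448, 1141.06829337])}
18.700000000000003 {'clock': 0.1, 'qpos': array([-1.36983427,  0.62922037,  0.03846482,  1.51827494, -0.02697503,
        0.99633507, -0.01999343]), 'qd': array([-0.00012046, -0.00286981,  0.00177818, -0.00192085,  0.00206501,
       -0.00151599, -0.00074385]), 'tau': array([ 3.32994328e-03, -5.64527929e+01,  1.23086404e+00, -1.93974978e+01,
        1.13874266e-02,  5.40746172e-03,  2.51106928e-05]), 'eef_pos': array([171.18430015, 626.45978138, 230.50078152]), 'tool_rot': array([-3.13987405e+00,  4.87382920e-05,  2.87483441e+00]), 'force': array([-0.80911466, -0.03529542,  0.45197333]), 'torque': array([-0.03520285,  0.0236147 ,  0.01326297]), 'gripper_force': 0.0, 'width': 85.27934304146571}
```

View pics/scene0.png

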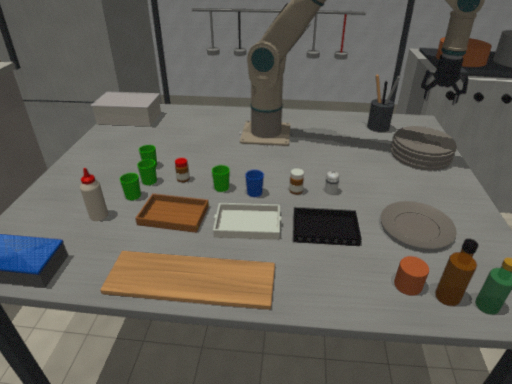

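View pics/top0.png

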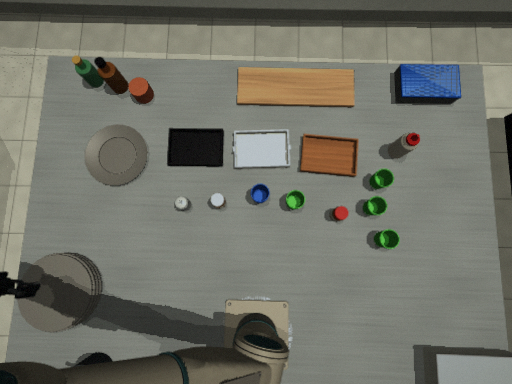

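The scene view shows the shaker at (332,183), white-lid jar (297,181), blue cup (255,183), red-lid jar (182,170) and green cups at (221,178), (131,186), (148,172), (149,155). In the top view the shaker is at (182,203), white jar (217,200), blue cup (260,193), red jar (340,213), basket (196,147), wash tray (262,149) and caddy (329,155).

Possible cup_green at top pixels (295,200), (382,179), (375,206), (387,239). The one nearest the base is to be picked by measured distance.

```bash
cat > h.py <<'E'
import cv2,numpy as np
from cell import ctrl
def cal(n):
    c=ctrl.calibration(n);return [np.array(c[k],float) for k in("mtx","distortion","R","t")]
def ray(n,uv,z):
    K,d,R,t=cal(n);p=cv2.undistortPoints(np.array(uv,float).reshape(-1,1,2),K,d).reshape(-1,2)
    D=np.c_[p,np.ones(len(p))]@R;C=-R.T@t
    return C+D*((z-C[2])/D[:,2])[:,None]
def proj(n,X):
    K,d,R,t=cal(n);return cv2.projectPoints(np.array(X,float).reshape(-1,1,3),cv2.Rodrigues(R)[0],t,K,d)[0].reshape(-1,2)
def get(n): return ctrl.get_image(n)
def masks(im):
    h=cv2.cvtColor(im,cv2.COLOR_RGB2HSV);H,S,V=[h[...,i].astype(int) for i in range(3)]
    return dict(green=(H>45)&(H<75)&(S>150)&(V>50),blue=(H>105)&(H<128)&(S>120)&(V>50),
      red=((H<6)|(H>174))&(S>170)&(V>90),white=(S<40)&(V>185),brown=(H>3)&(H<20)&(S>100)&(V>50),black=(V<45))
def blobs(m,amin=25):
    n,l,s,c=cv2.connectedComponentsWithStats(m.astype(np.uint8));return [(i,s[i],c[i],l==i) for i in range(1,n) if s[i][4]>=amin]
E
python3 - <<'E'
from h import *
for n in("top","scene"):
    im=get(n);M=masks(im)
    for k,m in M.items():
        for i,s,c,l in blobs(m):
            p=ray(n,[c],0)[0]
            if not(250<p[0]<900 and abs(p[1])<520): continue
            cn=np.argwhere(l)[:,::-1]
            hull=cv2.convexHull(cn.astype(np.int32)).astype(np.float32)
            (cc,r)=cv2.minEnclosingCircle(hull)
            print(n,k,s.tolist(),c.round(1),'z75',ray(n,[c],75)[0].round()[:2],'z28',ray(n,[c],28)[0].round()[:2])
            if s[4]>700:
                w=ray(n,hull.reshape(-1,2),28)[:,:2].astype(np.float32);print('   rect',cv2.minAreaRect(w))
t=cv2.cvtColor(get("top"),cv2.COLOR_RGB2BGR)[165:265,160:420]
cv2.imwrite("pics/crop1.png",cv2.resize(t,None,fx=3,fy=3,interpolation=cv2.INTER_CUBIC))
E
```

```text
top green [374, 170, 19, 17, 165] [381.4 178.1] z75 [ 507. -395.] z28 [ 516. -412.]
top green [286, 191, 19, 18, 206] [293.8 199.7] z75 [ 428. -111.] z28 [ 434. -116.]
top green [367, 197, 20, 18, 183] [374.7 205.9] z75 [ 415. -370.] z28 [ 421. -386.]
top green [379, 230, 20, 18, 184] [386.6 238.7] z75 [ 312. -404.] z28 [ 313. -421.]
top blue [251, 184, 18, 19, 238] [258.9 193.6] z75 [445.   3.] z28 [452.   3.]
top red [335, 207, 13, 13, 134] [340.8 212.6] z75 [ 390. -261.] z28 [ 395. -273.]
top white [236, 134, 50, 32, 1486] [260.8 149.6] z75 [593.   1.] z28 [606.   0.]
   rect ((605.8050537109375, 1.0626068115234375), (111.10057067871094, 169.15963745117188), 3.4257843494415283)
top white [212, 194, 11, 12, 105] [216.8 199.2] z75 [423. 140.] z28 [429. 145.]
top brown [237, 67, 117, 40, 4215] [295.8  87. ] z75 [ 818. -114.] z28 [ 840. -119.]
   rect ((841.8623046875, -117.03477478027344), (141.5345458984375, 413.3657531738281), 0.008528710342943668)
top brown [128, 77, 26, 26, 413] [140.5  88.3] z75 [800. 419.] z28 [821. 436.]
top brown [300, 134, 58, 42, 1994] [328.7 155. ] z75 [ 5
[... 1421 characters left out ...]
.08035278320312), 85.63961791992188)
scene brown [101, 251, 174, 58, 7445] [191.7 279.3] z75 [909. -93.] z28 [ 869. -108.]
   rect ((863.2710571289062, -114.77166748046875), (412.85247802734375, 146.4180908203125), 89.99851989746094)
scene brown [395, 256, 34, 39, 1010] [411.1 275.2] z75 [846. 415.] z28 [801. 436.]
   rect ((798.279052734375, 437.65447998046875), (71.7549057006836, 138.73484802246094), 67.58151245117188)
scene black [294, 208, 67, 38, 2185] [326.  226.5] z75 [688. 223.] z28 [632. 230.]
   rect ((626.7141723632812, 230.3582763671875), (153.7388458251953, 186.285888671875), 0.9250347018241882)
scene black [40, 245, 27, 41, 411] [ 52.9 265. ] z75 [ 904. -440.] z28 [ 863. -480.]
```

View pics/crop1.png

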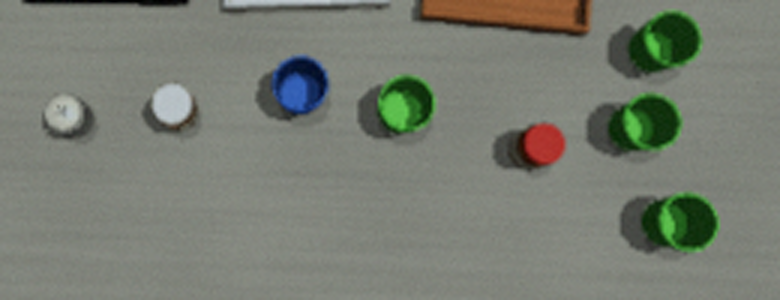

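The crop confirms that the four green cups look the same, with red, white and metal tops distinct. By distance, the cup at top (294,200), about 442 mm from the base, beats the others at 508 mm and up. I'll refine the centres before moving.

```bash
python3 - <<'E'
from h import *
K,d,R,t=cal("top");print("cam",(-R.T@t).round())
im=get("top");h=cv2.cvtColor(im,cv2.COLOR_RGB2HSV)
g=im[190:216,170:194].astype(int)
print('shaker V');print(h[194:214:2,172:194:2,2])
M=masks(im)
for name,k,x,y,z in [("red","red",340,212,78),("white","white",217,200,78),("green","green",294,200,75),("blue","blue",260,193,75)]:
    for i,s,c,l in blobs(M[k]):
        if l[y-2:y+3,x-2:x+3].any():
            H=cv2.convexHull(np.argwhere(l)[:,::-1].astype(np.int32)).reshape(-1,2)
            w=ray("top",H,z)[:,:2]
            (c2,r)=cv2.minEnclosingCircle(w.astype(np.float32));print(name,np.round(c2),'r',round(r,1),'mid',((w.max(0)+w.min(0))/2).round(),'ext',(w.max(0)-w.min(0)).round(), 'dist',round(np.hypot(*c2)))
print("shaker top z74",ray("top",[[181.3,202.5]],74).round())
# scene shaker check
print(proj("scene",[[423,213,0],[423,213,76]]).round())
E
```

```text
cam [ 282.   13. 1208.]
shaker V
[[130 134 134 137 135 128 132 133 136 128 134]
 [131 132 128 115 145 131 125 132 130 132 134]
 [132 133 128 166 174 181 170 110 125 128 129]
 [134 135 159 175 177 178 190 144  84 122 135]
 [129 114 170 165 144 185 189 163  54  78 131]
 [131  88 161 180 191 187 193 139  66  72 125]
 [127  89 129 169 177 181 161 116  62  74 118]
 [130 119  82  94 127 113  77  60  70  97 118]
 [128 132 109  72  72  49  61  73  99 109 125]
 [131 133 127 130 133 125 125 112 112 124 130]]
red [ 390. -260.] r 21.2 mid [ 389. -261.] ext [39. 38.] dist 469
white [423. 139.] r 19.0 mid [422. 139.] ext [36. 33.] dist 445
green [ 429. -113.] r 30.6 mid [ 429. -114.] ext [56. 58.] dist 443
blue [447.   1.] r 31.1 mid [447.   1.] ext [60. 56.] dist 447
shaker top z74 [[409. 255.  74.]]
[[317. 193.]
 [319. 174.]]
```

Emit:
carry_out --deltas '[0,0,10.67,0,0,0,-1,0,0,10.67,0,0,0,-1,0,0,10.67,0,0,0,-1,0,0,10.67,0,0,0,-1,0,0,10.67,0,0,0,-1,0,0,10.67,0,0,0,-1,0,0,10.67,0,0,0,-1,0,0,0,-0.05,0.026,0,-1,0,0,0,-0.05,0.026,0,-1,0,0,0,-0.05,0.026,0,-1,0,0,0,-0.05,0.026,0,-1,0,0,0,-0.05,0.026,0,-1]'

```text
clock: 1.8
eef_pos: [302.2, 375.6, 231.5]
tool_rot: [3.141, -0.001, 1.572]
force: [1.0, -0.5, 0.1]
width: 85.3
gripper_force: 0.0
```

Emit:
carry_out --deltas '[0,0,0,-0.047,0.0242,0,-1,0,0,0,-0.047,0.0242,0,-1,0,0,0,-0.047,0.0242,0,-1,0,0,0,-0.047,0.0242,0,-1,0,0,0,-0.047,0.0242,0,-1,0,0,0,0,0,0.04,-1,0,0,0,0,0,0.04,-1,0,0,0,0,0,0.04,-1,0,0,0,0,0,0,-1,0,0,0,0,0,0,-1]'

```text
clock: 3.05
eef_pos: [423.3, 142.2, 112.3]
tool_rot: [3.14, -0.0, 1.571]
force: [0.9, 0.8, -0.1]
width: 85.5
gripper_force: 0.0
```

```bash
python3 - <<'E'
from h import *
print(ctrl.read_state()["eef_pos"],proj("scene",[[423,139,0],[423,139,78],[409,255,0],[409,255,76]]).round())
a=cv2.cvtColor(get("scene"),cv2.COLOR_RGB2BGR)[110:230,200:400]
b=cv2.cvtColor(get("top"),cv2.COLOR_RGB2BGR)[140:260,120:320]
cv2.imwrite("pics/c2.png",np.hstack([cv2.resize(i,(400,240),interpolation=3) for i in(a,b)]))
E
```

```text
[423.31817384 142.20408487 112.28604674] [[295. 191.]
 [297. 172.]
 [329. 191.]
 [332. 172.]]
```

View pics/c2.png

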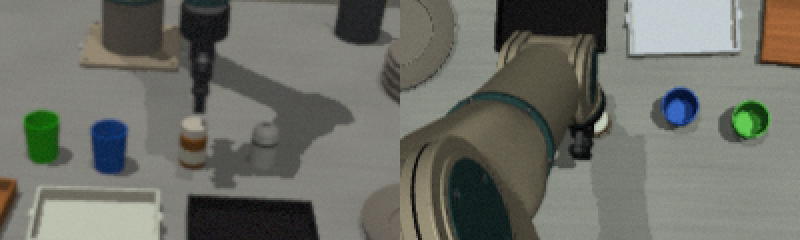

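```bash
python3 - <<'E'
from h import *
print(proj("scene",[[466,142.2,125],[466,142.2,160],[423,139,40],[423,139,70]]).round(1))
E
```

```text
[[298.4 166.5]
 [299.1 156.8]
 [296.  181.5]
 [296.6 174. ]]
```

The view shows the finger (scene x≈299) and jar (296) in line with the calibration, with just 3 mm to correct in y. Descend and grip.

Emit:
carry_out --deltas '[0,0,0,-0.003,0,0,-1,0,0,0,0,0,0.02,-1,0,0,0,0,0,0.02,-1,0,0,0,0,0,0.025,-1,0,0,0,0,0,0.024,-1,0,0,0,0,0,0,-1,0,0,0,0,0,0,1,0,0,0,0,0,0,1,0,0,0,0,0,0,1,0,0,0,0,0,0,1,0,0,0,0,0,0,1,0,0,0,0,0,0,1]'

```text
clock: 4.65
eef_pos: [422.7, 139.8, 26.3]
tool_rot: [3.141, -0.003, 1.571]
force: [-1.0, 0.2, 9.0]
width: 44.4
gripper_force: 60.1
```

Emit:
carry_out --deltas '[0,0,0,0,0,-0.01,1,0,0,0,0,0,-0.03,1,0,0,0,0,0,-0.03,1,0,0,0,0,0,-0.02,1,0,0,0,0.022,0.031,0,1,0,0,0,0.022,0.031,0,1,0,0,0,0.022,0.031,0,1,0,0,0,0.022,0.031,0,1,0,0,0,0.022,0.031,0,1,0,0,0,0.022,0.031,0,1,0,0,0,0,0,0,1,0,0,0,0,0,0,1]'

```text
clock: 6.15
eef_pos: [607.1, 270.6, 115.0]
tool_rot: [-3.139, 0.0, 1.571]
force: [-0.4, 0.0, -1.8]
width: 44.1
gripper_force: 61.6
```

```bash
python3 - <<'E'
from h import *
s=ctrl.read_state();print(s["eef_pos"],s["force"])
p=s["eef_pos"];print(proj("scene",[[p[0],p[1],p[2]-23],[p[0],p[1],p[2]+55]]).round(1))
a=cv2.cvtColor(get("scene"),cv2.COLOR_RGB2BGR)[130:260,260:420]
cv2.imwrite("pics/c3.png",cv2.resize(a,None,fx=4,fy=4,interpolation=3))
E
```

```text
[607.12796619 270.6091774  115.00926411] [-0.40089856  0.03222202 -1.79346434]
[[342.2 204.6]
 [345.9 181.8]]
```

View pics/c3.png

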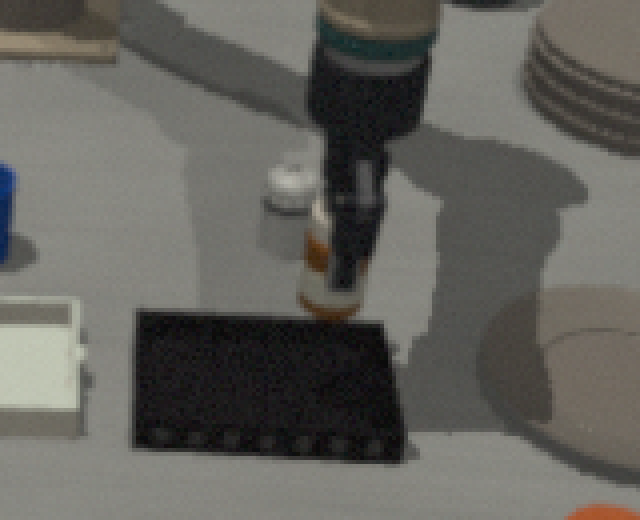

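The held jar's foot is at scene (342,209), matching the prediction, and it hangs upright over the basket's right half. Lower it.

Emit:
carry_out --deltas '[0,0,0,0.001,0.001,0.02,1,0,0,0,0,0,0.02,1,0,0,0,0,0,0.02,1,0,0,0,0,0,0.015,1,0,0,0,0,0,0.003,1,0,0,0,0,0,0.002,1,0,0,0,0,0,0,1]'

```text
clock: 7.08
eef_pos: [609.6, 272.7, 35.5]
tool_rot: [-3.141, -0.002, 1.571]
force: [0.8, 0.3, -1.2]
width: 44.5
gripper_force: 61.6
```

Emit:
carry_out --deltas '[0,0,0,0,0,0.002,1,0,0,0,0,0,0.001,1,0,0,0,0,0,0.001,1,0,0,0,0,0,0,1]'

```text
clock: 7.58
eef_pos: [609.3, 272.7, 31.5]
tool_rot: [-3.141, -0.002, 1.571]
force: [-1.0, -0.8, 3.7]
width: 44.5
gripper_force: 62.0
```

Emit:
carry_out --deltas '[0,0,0,0,0,0.0005,1,0,0,0,0,0,0,-1,0,0,0,0,0,0,-1,0,0,0,0,0,0,-1,0,0,0,0,0,0,-1,0,0,0,0,0,-0.02,-1,0,0,0,0,0,-0.03,-1,0,0,0,0,0,-0.04,-1,0,0,0,0,0,-0.04,-1,0,0,0,0,0,0,-1]'

```text
clock: 8.82
eef_pos: [612.2, 272.8, 165.8]
tool_rot: [3.135, -0.004, 1.571]
force: [0.7, -0.5, 0.1]
width: 85.3
gripper_force: 0.0
```

Emit:
carry_out --deltas '[0,0,0,-0.049,-0.02,0,-1,0,0,0,-0.049,-0.02,0,-1,0,0,0,-0.049,-0.02,0,-1,0,0,0,-0.049,-0.02,0,-1,0,0,0,-0.049,-0.02,0,-1,0,0,0,-0.049,-0.02,0,-1,0,0,0,-0.049,-0.02,0,-1,0,0,0,-0.049,-0.02,0,-1,0,0,0,-0.049,-0.02,0,-1,0,0,0,-0.049,-0.02,0,-1,0,0,0,-0.043,-0.021,0,-1,0,0,0,0,0,0,-1]'

```text
clock: 10.32
eef_pos: [386.2, -264.7, 160.7]
tool_rot: [-3.141, 0.001, 1.563]
force: [-0.2, 0.6, 0.3]
width: 85.5
gripper_force: 0.0
```

```bash
python3 - <<'E'
from h import *
s=ctrl.read_state();print(s["eef_pos"],s["tool_rot"])
im=get("top");M=masks(im)
for i,sx,c,l in blobs(M["white"]|M["red"],20): print(sx.tolist(),c.round(),ray("top",[c],83)[0].round())
a=cv2.cvtColor(im,cv2.COLOR_RGB2BGR)[110:260,140:440]
cv2.imwrite("pics/c4.png",cv2.resize(a,None,fx=2.5,fy=2.5,interpolation=3))
E
```

```text
[ 386.17021114 -264.66519153  160.71832758] [-3.14054993e+00  1.17195523e-03  1.56297632e+00]
[407, 133, 13, 12, 85] [413. 139.] [ 639. -499.   83.]
[236, 134, 51, 33, 1524] [260. 150.] [591.   2.  83.]
[174, 137, 12, 11, 103] [179. 142.] [609. 272.  83.]
[178, 198, 8, 9, 45] [182. 202.] [409. 250.  83.]
```

View pics/c4.png

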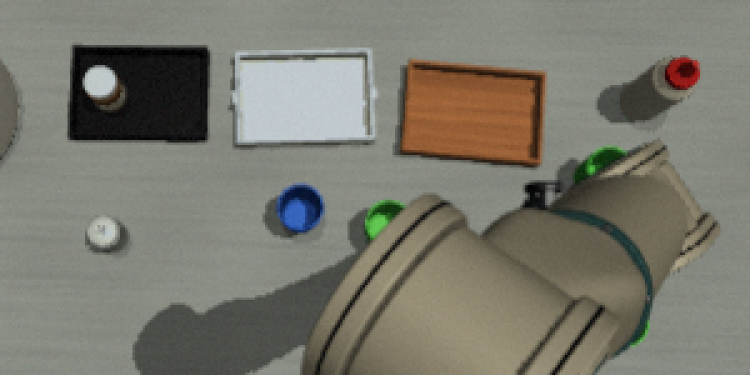

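The top view shows the white jar standing in the basket at crop (105,88), measured at (609,272), with everything else undisturbed. The arm is over the red jar. Fine-adjust, descend and grip.

Emit:
carry_out --deltas '[0,0,0,0.004,0.004,0,-1,0,0,0,0,0,0.03,-1,0,0,0,0,0,0.03,-1,0,0,0,0,0,0.03,-1,0,0,0,0,0,0.03,-1,0,0,0,0,0,0.017,-1,0,0,0,0,0,0,-1,0,0,0,0,0,0,-1]'

```text
clock: 11.38
eef_pos: [393.2, -255.7, 23.6]
tool_rot: [-3.141, -0.001, 1.573]
force: [0.8, -0.4, 0.1]
width: 85.0
gripper_force: 0.0
```

Emit:
carry_out --deltas '[0,0,0,-0.005,-0.003,0,-1,0,0,0,0,0,0,-1,0,0,0,0,0,0,1,0,0,0,0,0,0,1,0,0,0,0,0,0,1,0,0,0,0,0,0,1,0,0,0,0,0,0,1,0,0,0,0,0,0,1]'

```text
clock: 12.38
eef_pos: [389.6, -261.5, 23.6]
tool_rot: [-3.141, -0.001, 1.571]
force: [0.4, -0.6, 5.8]
width: 44.3
gripper_force: 60.6
```

Emit:
carry_out --deltas '[0,0,0,0,0,-0.01,1,0,0,0,0,0,-0.035,1,0,0,0,0,0,-0.045,1,0,0,0,0,0,-0.04,1,0,0,0,0.02,0.01,0,1,0,0,0,0.04,0.02,0,1,0,0,0,0.045,0.022,0,1,0,0,0,0.045,0.022,0,1,0,0,0,0.045,0.022,0,1,0,0,0,0.045,0.022,0,1,0,0,0,0.045,0.022,0,1,0,0,0,0.045,0.022,0,1]'

```text
clock: 13.88
eef_pos: [551.5, 70.1, 153.7]
tool_rot: [-3.14, -0.001, 1.571]
force: [1.2, 0.5, -1.5]
width: 44.2
gripper_force: 61.7
```

Emit:
carry_out --deltas '[0,0,0,0.045,0.022,0,1,0,0,0,0.04,0.02,0,1,0,0,0,0.029,0.016,0,1,0,0,0,0,0,0,1,0,0,0,0,0,0,1]'

```text
clock: 14.5
eef_pos: [608.5, 181.5, 153.3]
tool_rot: [-3.139, 0.0, 1.571]
force: [-0.3, 0.1, -1.3]
width: 44.2
gripper_force: 61.7
```

Emit:
carry_out --deltas '[0,0,0,0,-0.001,0.03,1,0,0,0,0,0,0.035,1,0,0,0,0,0,0.03,1,0,0,0,0,0,0.017,1,0,0,0,0,0,0.005,1,0,0,0,0,0,0.002,1,0,0,0,0,0,0.001,1,0,0,0,0,0,0,1]'

```text
clock: 15.5
eef_pos: [608.6, 182.8, 34.1]
tool_rot: [-3.142, -0.002, 1.571]
force: [0.6, -0.2, -1.4]
width: 44.4
gripper_force: 61.8
```

Emit:
carry_out --deltas '[0,0,0,0,0,0.0025,1,0,0,0,0,0,0.0015,1,0,0,0,0,0,0.001,1,0,0,0,0,0,0,1]'

```text
clock: 16.0
eef_pos: [608.1, 182.6, 28.6]
tool_rot: [-3.14, -0.001, 1.571]
force: [-1.4, 0.1, 2.3]
width: 44.6
gripper_force: 62.0
```

Emit:
carry_out --deltas '[0,0,0,0,0,0.0005,1,0,0,0,0,0,0,-1,0,0,0,0,0,0,-1,0,0,0,0,0,0,-1,0,0,0,0,0,0,-1,0,0,0,0,0,-0.02,-1,0,0,0,0,0,-0.04,-1,0,0,0,0,0,-0.05,-1,0,0,0,0,0,-0.02,-1,0,0,0,-0.045,-0.04,0,-1,0,0,0,-0.045,-0.04,0,-1,0,0,0,-0.045,-0.04,0,-1]'

```text
clock: 17.5
eef_pos: [486.9, 46.2, 158.4]
tool_rot: [-3.141, -0.001, 1.572]
force: [0.4, -0.9, 0.7]
width: 85.3
gripper_force: 0.0
```

Emit:
carry_out --deltas '[0,0,0,-0.046,-0.041,0,-1,0,0,0,0,0,0,-1,0,0,0,0,0,0,-1]'

```text
clock: 17.88
eef_pos: [448.1, 1.8, 158.3]
tool_rot: [3.141, -0.002, 1.571]
force: [1.0, 0.6, 0.2]
width: 85.5
gripper_force: 0.0
```

```bash
python3 - <<'E'
from h import *
s=ctrl.read_state();print(s["eef_pos"],s["tool_rot"])
im=get("top");M=masks(im)
for k in M:
  if k in("white","red","green"):
    for i,sx,c,l in blobs(M[k],20): print(k,sx.tolist(),ray("top",[c],83)[0].round(),ray("top",[c],75)[0].round())
print(ray("top",[[181.3,202.3]],70))
E
```

```text
[448.13068978   1.75443736 158.34272954] [ 3.14147492e+00 -1.98571510e-03  1.57087829e+00]
green [371, 170, 22, 18, 262] [ 505. -396.   83.] [ 507. -398.   75.]
green [286, 191, 19, 18, 223] [ 429. -114.   83.] [ 430. -114.   75.]
green [366, 197, 21, 18, 252] [ 416. -372.   83.] [ 417. -375.   75.]
green [376, 230, 23, 18, 291] [ 312. -405.   83.] [ 313. -408.   75.]
red [407, 133, 13, 12, 85] [ 639. -499.   83.] [ 642. -502.   75.]
red [200, 137, 14, 13, 142] [608. 181.  83.] [610. 183.  75.]
white [235, 135, 16, 17, 126] [621.  69.  83.] [624.  70.  75.]
white [260, 134, 25, 16, 241] [627. -47.  83.] [629. -47.  75.]
white [174, 137, 12, 11, 105] [609. 272.  83.] [611. 274.  75.]
[[410.15488168 255.63280376  70.        ]]
```

Both jars stand upright in the basket (lids measured at (608,181) and (609,272)). Now the blue cup.

Emit:
carry_out --deltas '[0,0,0,-0.0005,-0.001,0.03,-1,0,0,0,0,0,0.03,-1,0,0,0,0,0,0.03,-1,0,0,0,0,0,0.03,-1,0,0,0,0,0,0.015,-1,0,0,0,0,0,0,-1,0,0,0,0,0,0,1,0,0,0,0,0,0,1,0,0,0,0,0,0,1,0,0,0,0,0,0,1,0,0,0,0,0,0,1,0,0,0,0,0,0,1]'

```text
clock: 19.42
eef_pos: [447.4, 1.4, 23.9]
tool_rot: [3.14, -0.002, 1.572]
force: [0.4, 0.2, 7.1]
width: 59.0
gripper_force: 62.0
```

Emit:
carry_out --deltas '[0,0,0,0,0,-0.01,1,0,0,0,0,0,-0.03,1,0,0,0,0,0,-0.03,1,0,0,0,0,0,-0.015,1,0,0,0,0.011,0.039,0,1,0,0,0,0.011,0.039,0,1,0,0,0,0.011,0.039,0,1,0,0,0,0.011,0.039,0,1,0,0,0,0,0,0,1,0,0,0,0,0,0,1]'

```text
clock: 20.68
eef_pos: [601.0, 44.8, 107.8]
tool_rot: [-3.139, -0.001, 1.571]
force: [-0.9, -0.0, -0.7]
width: 59.2
gripper_force: 63.2
```

```bash
python3 - <<'E'
from h import *
s=ctrl.read_state();p=s["eef_pos"];print(p)
print(proj("scene",[[p[0],p[1],p[2]-23.9],[p[0],p[1],p[2]+51]]).round(1))
a=cv2.cvtColor(get("scene"),cv2.COLOR_RGB2BGR)[130:260,190:390]
cv2.imwrite("pics/c5.png",cv2.resize(a,None,fx=3.5,fy=3.5,interpolation=3))
E
```

```text
[601.02454668  44.78473939 107.81895711]
[[263.4 200.7]
 [263.7 179.2]]
```

View pics/c5.png

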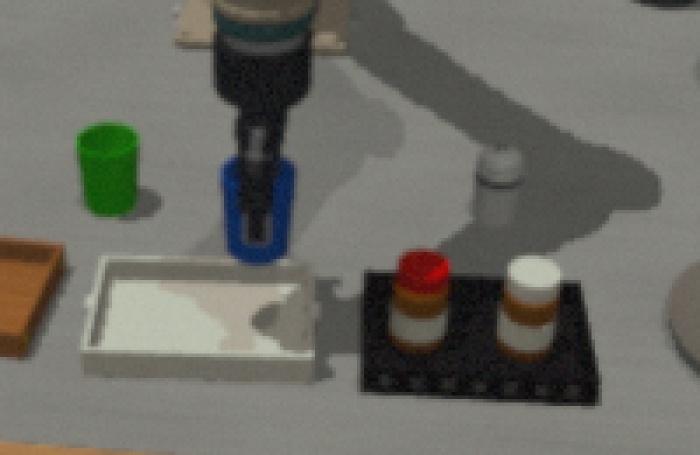

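Both jars stand upright in the basket, and the blue cup hangs upright above the tray's right half (foot at scene (263,205), as predicted). Lower it.

Emit:
carry_out --deltas '[0,0,0,0.001,0.002,0.025,1,0,0,0,0,0,0.025,1,0,0,0,0,0,0.017,1,0,0,0,0,0,0.005,1,0,0,0,0,0,0.002,1,0,0,0,0,0,0.001,1,0,0,0,0,0,0,1]'

```text
clock: 21.6
eef_pos: [604.6, 46.1, 33.3]
tool_rot: [-3.141, -0.001, 1.571]
force: [-0.5, 0.4, -0.5]
width: 58.8
gripper_force: 63.2
```

Emit:
carry_out --deltas '[0,0,0,0,0,0.002,1,0,0,0,0,0,0.0015,1,0,0,0,0,0,0.001,1,0,0,0,0,0,0,1]'

```text
clock: 22.1
eef_pos: [604.3, 46.1, 28.9]
tool_rot: [-3.141, -0.002, 1.571]
force: [-0.9, -0.2, 5.4]
width: 58.9
gripper_force: 62.7
```

Emit:
carry_out --deltas '[0,0,0,0,0,0,-1,0,0,0,0,0,0,-1,0,0,0,0,0,0,-1,0,0,0,0,0,0,-1,0,0,0,0,0,-0.02,-1,0,0,0,0,0,-0.04,-1,0,0,0,0,0,-0.05,-1,0,0,0,0,0,-0.02,-1,0,0,0,-0.04,-0.044,0,-1,0,0,0,-0.04,-0.044,0,-1,0,0,0,-0.04,-0.044,0,-1,0,0,0,-0.04,-0.043,0,-1]'

```text
clock: 23.6
eef_pos: [428.4, -115.4, 159.5]
tool_rot: [3.141, -0.001, 1.571]
force: [0.9, -1.0, 0.3]
width: 85.4
gripper_force: 0.0
```

Emit:
carry_out --deltas '[0,0,0,0,0,0,-1,0,0,0,0,0,0,-1]'

```text
clock: 23.85
eef_pos: [430.5, -114.0, 159.2]
tool_rot: [3.14, -0.002, 1.571]
force: [-0.2, 1.0, -0.3]
width: 85.5
gripper_force: 0.0
```

Emit:
carry_out --deltas '[0,0,0,0,-0.001,0.03,-1,0,0,0,0,0,0.03,-1,0,0,0,0,0,0.03,-1,0,0,0,0,0,0.03,-1,0,0,0,0,0,0.015,-1,0,0,0,0,0,0,-1,0,0,0,0,0,0,1,0,0,0,0,0,0,1,0,0,0,0,0,0,1,0,0,0,0,0,0,1,0,0,0,0,0,0,1,0,0,0,0,0,0,1]'

```text
clock: 25.35
eef_pos: [429.6, -113.8, 24.5]
tool_rot: [3.14, -0.001, 1.572]
force: [0.6, -0.5, 6.1]
width: 59.5
gripper_force: 62.6
```

Emit:
carry_out --deltas '[0,0,0,0,0,-0.01,1,0,0,0,0,0,-0.03,1,0,0,0,0,0,-0.04,1,0,0,0,0,0,-0.03,1,0,0,0,0.014,0.036,0,1,0,0,0,0.014,0.036,0,1,0,0,0,0.014,0.036,0,1,0,0,0,0.014,0.036,0,1,0,0,0,0.014,0.034,0,1,0,0,0,0,0,0,1,0,0,0,0,0,0,1]'

```text
clock: 26.72
eef_pos: [605.3, -44.2, 133.5]
tool_rot: [-3.139, -0.001, 1.571]
force: [-0.6, 0.0, -0.6]
width: 59.3
gripper_force: 64.5
```

Contact is expected at TCP z ≈ 29.5.

Emit:
carry_out --deltas '[0,0,0,0,0.001,0.03,1,0,0,0,0,0,0.035,1,0,0,0,0,0,0.025,1,0,0,0,0,0,0.006,1,0,0,0,0,0,0.002,1,0,0,0,0,0,0.001,1,0,0,0,0,0,0,1]'

```text
clock: 27.6
eef_pos: [607.8, -44.0, 35.0]
tool_rot: [3.141, -0.001, 1.571]
force: [-0.1, 0.5, -0.1]
width: 59.5
gripper_force: 64.5
```

Emit:
carry_out --deltas '[0,0,0,0,0,0.0025,1,0,0,0,0,0,0.002,1,0,0,0,0,0,0.001,1,0,0,0,0,0,0,1]'

```text
clock: 28.1
eef_pos: [607.4, -43.9, 29.4]
tool_rot: [-3.141, -0.002, 1.571]
force: [-1.0, 0.6, 6.9]
width: 59.4
gripper_force: 64.2
```

Emit:
carry_out --deltas '[0,0,0,0,0,0,-1,0,0,0,0,0,0,-1,0,0,0,0,0,0,-1,0,0,0,0,0,0,-1,0,0,0,0,0,-0.02,-1,0,0,0,0,0,-0.04,-1,0,0,0,0,0,-0.05,-1,0,0,0,0,0,-0.02,-1,0,0,0,0.05,-0.033,0,-1,0,0,0,0.05,-0.033,0,-1,0,0,0,0.05,-0.033,0,-1,0,0,0,0.05,-0.033,0,-1]'

```text
clock: 29.6
eef_pos: [474.0, 157.5, 159.4]
tool_rot: [-3.14, -0.002, 1.571]
force: [1.2, 0.8, 0.3]
width: 85.6
gripper_force: 0.0
```

```bash
python3 - <<'E'
from h import *
im=get("scene");b=get("top")
h=cv2.cvtColor(b,cv2.COLOR_RGB2HSV);m=np.zeros(h.shape[:2],bool);m[190:216,168:196]=(h[190:216,168:196,2]>150)
for i,s,c,l in blobs(m): print(s.tolist(),c,ray("top",[c],70)[0].round())
A=cv2.cvtColor(im,cv2.COLOR_RGB2BGR)[140:260,100:400];B=cv2.cvtColor(b,cv2.COLOR_RGB2BGR)[110:230,140:440]
cv2.imwrite("pics/c6.png",np.vstack([cv2.resize(i,(700,280),interpolation=3) for i in(A,B)]))
E
```

```text
(no output)
```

View pics/c6.png

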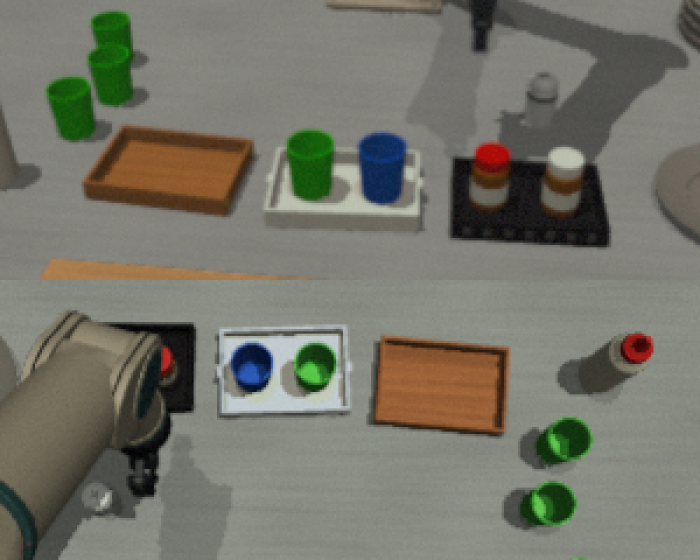

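Both cups and both jars stand upright in their trays: cups at top-crop (252,367) and (315,367). The shaker is untouched at scene-crop (542,100). Next, the shaker.

Emit:
carry_out --deltas '[0,0,0,0.049,-0.032,0,-1,0,0,0,0.049,-0.033,0,-1,0,0,0,0,0,0,-1,0,0,0,0,0,0,-1,0,0,0,0,0,0,-1]'

```text
clock: 30.32
eef_pos: [411.5, 252.4, 159.6]
tool_rot: [-3.141, -0.001, 1.568]
force: [1.4, -0.2, 0.0]
width: 85.6
gripper_force: 0.0
```

Emit:
carry_out --deltas '[0,0,0,0.003,-0.001,0.03,-1,0,0,0,0,0,0.03,-1,0,0,0,0,0,0.03,-1,0,0,0,0,0,0.03,-1,0,0,0,0,0,0.016,-1,0,0,0,0,0,0,-1,0,0,0,0,0,0,1,0,0,0,0,0,0,1,0,0,0,0,0,0,1,0,0,0,0,0,0,1,0,0,0,0,0,0,1,0,0,0,0,0,0,1]'

```text
clock: 31.82
eef_pos: [409.9, 257.2, 24.3]
tool_rot: [3.141, -0.002, 1.571]
force: [-0.2, -0.5, 6.6]
width: 42.4
gripper_force: 60.2
```

Emit:
carry_out --deltas '[0,0,0,0,0,-0.01,1,0,0,0,0,0,-0.035,1,0,0,0,0,0,-0.045,1,0,0,0,0,0,-0.045,1,0,0,0,-0.025,0.01,0,1,0,0,0,-0.045,0.017,0,1,0,0,0,-0.047,0.017,0,1,0,0,0,-0.047,0.017,0,1,0,0,0,-0.047,0.017,0,1,0,0,0,-0.047,0.017,0,1,0,0,0,-0.047,0.017,0,1,0,0,0,-0.047,0.017,0,1]'

```text
clock: 33.33
eef_pos: [538.5, -96.2, 158.2]
tool_rot: [-3.14, -0.001, 1.571]
force: [0.9, -0.6, -1.2]
width: 42.7
gripper_force: 61.3
```

Emit:
carry_out --deltas '[0,0,0,-0.047,0.018,0,1,0,0,0,-0.047,0.018,0,1,0,0,0,-0.03,0.013,0,1,0,0,0,-0.016,0.007,0,1,0,0,0,0,0,0,1,0,0,0,0,0,0,1]'

```text
clock: 34.08
eef_pos: [594.2, -232.8, 157.2]
tool_rot: [-3.139, -0.003, 1.573]
force: [0.0, 1.2, -1.5]
width: 42.4
gripper_force: 61.3
```

Contact is expected at TCP z ≈ 29.3.

Emit:
carry_out --deltas '[0,0,0,0,0,0.03,1,0,0,0,0,0,0.04,1,0,0,0,0,0,0.035,1,0,0,0,0,0,0.01,1,0,0,0,0,0,0.005,1,0,0,0,0,0,0.002,1,0,0,0,0,0,0.001,1,0,0,0,0,0,0,1]'

```text
clock: 35.08
eef_pos: [594.7, -235.1, 35.1]
tool_rot: [-3.141, -0.001, 1.571]
force: [-0.4, 0.7, -1.4]
width: 42.8
gripper_force: 61.3
```

Emit:
carry_out --deltas '[0,0,0,0,0,0.0025,1,0,0,0,0,0,0.002,1,0,0,0,0,0,0.001,1,0,0,0,0,0,0,1]'

```text
clock: 35.58
eef_pos: [594.3, -234.9, 29.4]
tool_rot: [-3.141, -0.002, 1.571]
force: [-1.6, 0.9, 4.5]
width: 42.7
gripper_force: 61.8
```

Emit:
carry_out --deltas '[0,0,0,0,0,0,-1,0,0,0,0,0,0,-1,0,0,0,0,0,0,-1,0,0,0,0,0,0,-1,0,0,0,0,0,-0.02,-1,0,0,0,0,0,-0.04,-1,0,0,0,0,0,-0.05,-1,0,0,0,0,0,-0.05,-1,0,0,0,0.03,-0.04,0,-1,0,0,0,0.03,-0.04,0,-1,0,0,0,0,-0.04,0,-1,0,0,0,0,0,0,-1]'

```text
clock: 37.08
eef_pos: [471.7, -174.9, 190.6]
tool_rot: [-3.14, -0.003, 1.569]
force: [0.8, 0.3, 0.1]
width: 85.6
gripper_force: 0.0
```

```bash
python3 - <<'E'
from h import *
A=cv2.cvtColor(get("scene"),cv2.COLOR_RGB2BGR)[130:260,60:480];B=cv2.cvtColor(get("top"),cv2.COLOR_RGB2BGR)[100:260,70:450]
cv2.imwrite("pics/c7.png",np.vstack([cv2.resize(i,(760,290),interpolation=3) for i in(A,B)]))
print(ctrl.read_state()["eef_pos"])
E
```

```text
[ 475.42092494 -175.40996221  190.40376289]
```

View pics/c7.png

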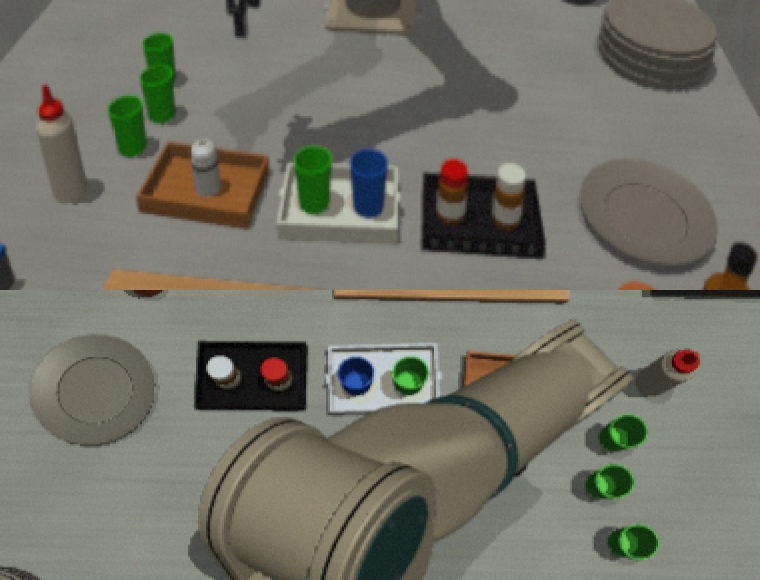

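All five stand upright in the right trays (shaker at scene-crop (205,170), cups (313,180) and (369,183), jars (453,190) and (509,195)). The plate, the bottle and the other cups have not moved, and the arm is clear.

```bash
python3 -c "
from cell import ctrl
print(ctrl.finish_job())"
```

```text
the job is handed in; nothing more can be done
None
```

The job is done and handed in at about 37 s: both jars are in the black basket, both cups in the white tray and the shaker in the caddy, all upright, with the plate and squeeze bottle left where they were.

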